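# Slide a kit tray of pump pistons over the step onto the assembly plate

### The job

Slide the blue kit tray, pistons standing in it, from the bench up over the step onto the white assembly plate: ease its leading end up over the plate's edge with the other end still sliding (do not carry the tray or jam it on the edge), lay it flat between the guide rails, then slide it gently but firmly home against the rubber buffer of the blue end stop, without ramming it, and let go so that it stays resting square against the buffer. No piston may fall over, and the other things stay where they are.

Things in the scene. Friction and masses are not known exactly. Their poses are not given: they have to be found in the camera images.
- plate: White steel assembly plate fixed to the bench, 390 x 200 mm, 10 mm thick: its front edge is a square 10 mm step up from the bench. Origin: middle of that step edge, at bench level; x along the plate, the way the tray slides (roughly world +y), y across it, z up. The tray belongs between its two dark guide rails (see rail_mouth).
- rail_mouth (a point): Middle of the mouth between the two guide rails, on the plate's top, 55 mm along x from the step edge. From here the rails (12 mm high above the plate) run 165 mm on along x, their inner faces 74 mm either side (148 mm apart for the 140 mm wide tray). Back towards the step they flare outward over 27 mm, to about 87 mm either side. Axes as the plate's.
- stop: Blue angle-iron end stop across the plate, 160 mm wide, 60 mm high above it. Origin: foot of its front face, midway, 262 mm along the plate from the step edge; axes as the plate's. Its face carries, on two studs, a black rubber buffer bar (120 mm wide, 8 to 30 mm above the plate) that juts out 19 to 45 mm, as someone last set it: not measured. The rubber yields 1 mm per 5 N; a push of 5 to 10 N on it is right.
- tray_mid (a point): Blue plastic kit tray, loose, 200 x 140 mm, walls 30 mm high, 4 mm thick, flat underside with square edges, 0.6 to 0.8 kg loaded. Point: its centre, 15 mm above the underside; x points to its leading end (towards the plate), z up. Starts on the bench with its leading end 3 to 9 cm short of the step, up to 0.25 rad askew and 25 mm off the plate's centre line.
- lead_bar (a point): Centre of the leading bar handle: a round steel bar 10 mm thick, 100 mm long, across the tray, its axis 62 mm above the tray's underside and 92 mm from the tray's centre (8 mm inside the end face), on a leg at each end (90 mm clear between). The end wall's top is 32 mm below the bar's axis. Held by it, the tray can pivot about the bar. Axes as the tray's.
- tail_bar (a point): Centre of the trailing bar handle, the same as the leading one, at the other end of the tray (-92 mm).
- lead_edge (a point): Middle of the bottom edge of the tray's leading end face (100 mm ahead of the tray's centre, level with the underside).
- tail_edge (a point): Middle of the bottom edge of the tray's trailing end face.
- piston0_mid (a point): Hydraulic piston standing loose and upright on its 25 mm brass slipper foot in the middle of the tray: steel, 18 mm thick, 62 mm tall, 80 g. Point: on its axis half-way up; z points along it. It topples at about 20 degrees.
- piston1_mid (a point): Hydraulic piston standing loose and upright on its 25 mm brass slipper foot in the middle of the tray: steel, 18 mm thick, 62 mm tall, 80 g. Point: on its axis half-way up; z points along it. It topples at about 20 degrees.
- piston2_mid (a point): Hydraulic piston standing loose and upright on its 25 mm brass slipper foot in the middle of the tray: steel, 18 mm thick, 62 mm tall, 80 g. Point: on its axis half-way up; z points along it. It topples at about 20 degrees.
- piston3_mid (a point): Hydraulic piston standing loose and upright on its 25 mm brass slipper foot in the middle of the tray: steel, 18 mm thick, 62 mm tall, 80 g. Point: on its axis half-way up; z points along it. It topples at about 20 degrees.
- valve_plate: Brass valve plate (flat ring, 60 mm across, 6 mm thick) lying on the assembly plate behind the end stop. Origin at its underside. Not part of the job: leave it where it is.
- wrench: Steel spanner 190 mm long lying on the bench on the robot's side of the plate. Not part of the job: leave it where it is.
- screwdriver: Screwdriver 200 mm long lying on the bench beyond the tray and plate. Not part of the job: leave it where it is.
- grease_jar: White grease jar with a red lid, 80 mm across, 90 mm tall, on the bench. Origin at its underside. Not part of the job: leave it where it is.
- bearing: Steel bearing ring, 62 mm across, 18 mm high, on the bench. Not part of the job: leave it where it is.
- cover: Blue round pump cover, 68 mm across, 16 mm high, on the bench beyond the plate. Not part of the job: leave it where it is.
Things that resemble listed ones, but are neither listed nor needed, are in the scene too. Leave any green look-alike of the part that bears piston1_mid alone.

How it is judged:
On the way, in this order (a step that is already met when the one before it is completed fails the run):
1. the tray has crossed the step by more than half its length and lies flat on the plate, not yet home (angle between tray_mid's own z axis and vertical below 0.03 rad and z of tail_edge in the frame of plate above 0.007 m and x of tray_mid in the frame of plate above 0.005 m and x of lead_edge in the frame of plate below 0.214 m), for 0.1 s.
2. the tray is pressed home against the end stop's buffer with at least 3 N (angle between tray_mid's own z axis and vertical below 0.03 rad and z of tail_edge in the frame of plate above 0.007 m and contact force between tray and stop above 3 N), for 0.2 s.
At the end, for the whole second after the job is handed in: The tray lies flat (within 0.03 rad) on the assembly plate between the guide rails, its leading end still touching the end stop's buffer (over 0.2 N) and square to it within 0.03 rad, at rest and let go, with all four pistons upright in it (within 0.12 rad) (angle between tray_mid's own z axis and vertical below 0.03 rad and z of tail_edge in the frame of plate between 0.007 and 0.012 m and x of lead_edge in the frame of plate above 0.214 m and contact force between tray and stop above 0.2 N and angle between the x axis of tray_mid and the x axis of plate, either way round below 0.03 rad and y of tray_mid in the frame of plate between -0.008 and 0.008 m and linear speed of tray below 0.01 m/s and angle between each of piston0_mid, piston1_mid, piston2_mid, piston3_mid's own z axis and vertical below 0.12 rad).
It fails at once if a piston topples (tilts over 0.35 rad) (angle between any of piston0_mid, piston1_mid, piston2_mid, piston3_mid's own z axis and vertical above 0.35 rad).
It fails at once if the tray is carried: its leading end more than 10 mm above the plate's top while its trailing end is more than 8 mm above the bench (z of lead_edge in the frame of plate above 0.02 m and height (world z) of tail_edge above 0.008 m).
It fails at once if the tray is jammed on the plate, its edge or its rails with more than 35 N (contact force between tray and plate above 35 N).
It fails at once if the end stop is rammed with more than 15 N (contact force between tray and stop above 15 N).
It fails at once if another thing on the bench is moved by more than 15 mm (distance of any of valve_plate, wrench, screwdriver, grease_jar, bearing, cover from where it was at the start of the episode above 0.015 m).
It also fails if it takes over 72 s, if anything falls off the work surface, if the arm or the gripper's body presses on something with over 40 N, if the wrist force passes 120 N, or if a joint passes its speed limit or range.

### The arm

A 6-joint arm with a two-finger parallel gripper is mounted at the origin on the work surface. World frame = base frame: x ahead of the robot, y to its left, z up, the work surface at z = 0. Lengths are in m, angles in rad, forces in N, time in s.
With the tool pointing down it reaches from about 0.25 to 0.85 m from the base axis. Payload 12.5 kg.
Tool frame: the origin (TCP) lies at the very end of the fingers, on their centre line; the grasp point (between the pads) lies 19 mm behind it; z points along the fingers, y is the line along which they close (so a half turn about z gives the same grasp; the last joint's range is limited). The gripper opens to 93 mm and grips with 3 to 60 N. Pads are 15 mm wide; open, the fingers measure 128 mm over their backs; the gripper's body (75 mm by 188 mm) begins 65 mm behind the grasp point.
Start: joints at [1.068, 0.351, 1.652, -0, 1.139, -0.085], TCP at [0.223, 0.503, 0.189] pointing down, gripper open.
Joint ranges: [-2.75, 2.75], [-0.79, 2.1], [0.01, 2.65], [-1.57, 4.71], [0.07, 3.14], [-2.87, 2.87]. Speed limits (rad/s): [2.22, 2.22, 2.79, 3.14, 3.14, 3.14].

### API

Orientations are given as [roll, pitch, yaw] about the fixed x, y, z axes, in that order (R = Rz(yaw) Ry(pitch) Rx(roll)).
In Python, from rig import env gives the robot as it stands.
- The arm moves only by the tool drive_tool, never from a script. Its argument "rows" is a list that holds one entry, the list of rows, each a list of 6 numbers: the shift along the tool's x, y, z in units of 1 m (1.0 is 1 m), then the turn, a rotation vector about the tool's x, y, z in units of pi rad (1.0 is pi rad). In form: [[[x, y, z, rx, ry, rz], ...]]. A call has 1 to 12 rows; each row is the pose to reach, as a shift and turn from the pose commanded when the call began, along the tool's axes at that moment, turning the shorter way round; what a row does not reach only later rows make up. A row lasts 1/10 s, in which the tool goes at most 50 mm and 8.59 degrees, less where a joint would pass 70% of its speed; a pose out of reach is approached as far as the arm can. A call with a number of a shift or a turn outside -1 to 1 is refused whole. A call with a gripper value outside its range is refused whole. "claw" is the closure, from -1 (fully open) to 1 (shut), so that 0 is half open, set as the call begins (left out, the last holds). The fingers move at their own pace and stop on an object; "squeeze" is the grip in N (left out, the last holds). Time passes only in rows, so rows that repeat a pose let the fingers close. It gives the time, the measured TCP pose, the force, the opening and the grip force at its end, in the units of the state.
- env.state(): the state, without advancing time (a new reading comes with each control period).
- env.capture(name): name is "side" or "top" or "wrist"; returns a dict with "img" (480x640x3 uint8, blue, green, red), "range_z" (480x640 float32, m along the optical axis (not along the pixel's ray), 0 where there is no reading), "intrinsics" (3x3 intrinsics, pixels), "k1" (the pictures are not rectified: a ray, as slopes to the right and down, at radius r is drawn at 1 + k1 r^2 times it, then the intrinsics apply), "R" (3x3) and "t" (3): a world point X has camera coordinates R X + t. Camera axes: x right, y down, z forward; pixel columns grow to the right and rows downward; lengths in m; the calibration is good to about 2 mm. A picture is of the moment at which its call begins.
- env.hand_in(): hands the job in; it is judged then, once.
The state is a dict: "t": time; "joint_positions": joint angles; "joint_vel": joint speeds; "tau": joint torques, N m; "tcp_pos": TCP position; "orientation": TCP orientation; "ft_force": force on the tool from outside, world axes, zero at the start; "wrist_torque": the same for the moment, N m; "gripper_width": finger opening in m; "grip_force": force on a finger pad.
Only numpy, scipy, OpenCV 4.12 (cv2) and the standard library are available. Lean on these libraries where they do the work, as an engineer would, in place of code of your own. Each camera call takes 0.05 s, during which the arm holds its last target. There are 200 camera calls.

## Working session

There is one attempt and no reset: what is moved stays moved. The work goes in short steps, Python scripts to look and compute and a tool call to move; the robot and the scene stay as the last step left them, time stands still between calls to the robot, and variables do not carry over. Pictures are saved under pics/ and viewed, at most 10 in all, crops included, and the job is handed in when it is done.

Besides the shell and the picture viewer there is one more tool, called after "Request:" as name(argument=value, ...), one argument or row to a line, values as JSON. drive_tool: Moves the arm, as the interface text tells. Shifts and turns lie within -1 to 1; 1 stands for 1 m of shift or pi rad of turn. Its arguments: {"type":"object","properties":{"rows":{"type":"array"},"claw":{"type":"number"},"squeeze":{"type":"number"}},"required":["rows"]}

```bash
ls; mkdir -p pics; python3 - <<'E'
from rig import env
import cv2,pickle
s=env.state();print({k:s[k] for k in s})
d={n:env.capture(n) for n in("top","side")}
pickle.dump(d,open("c0.pkl","wb"))
for n in d: cv2.imwrite(f"pics/{n}0.png",d[n]["img"]);print(n,d[n]["R"],d[n]["t"],d[n]["intrinsics"],d[n]["k1"])
E
```

```text
pics
{'t': 0.0, 'joint_positions': array([ 1.06838478e+00,  3.51221398e-01,  1.65242472e+00, -4.36711841e-05,
        1.13908778e+00, -8.46220857e-02]), 'joint_vel': array([-0.0005868 , -0.00144623,  0.00145405, -0.00026172, -0.00234539,
        0.00060077]), 'tau': array([-6.55609492e-04, -4.97313702e+01, -2.85258812e+01,  6.98893913e-02,
        2.56586715e-02, -1.35896898e-04]), 'tcp_pos': array([0.2229747 , 0.50236312, 0.18880933]), 'orientation': array([-3.14045214e+00, -5.69579988e-05,  2.72382145e+00]), 'ft_force': array([ 0.41538142, -0.13880349, -0.4543453 ]), 'wrist_torque': array([ 0.01638834, -0.02423868,  0.00307846]), 'grip_force': 0.0, 'gripper_width': 0.09264162256168644}
top [[-0.00654038 -0.99997734  0.00159742]
 [-0.97674111  0.00604601 -0.21433675]
 [ 0.21432223 -0.00296211 -0.97675852]] [-0.04876538  0.56168997  1.31686012] [[574.86871404   0.         322.90645786]
 [  0.         574.86871404 248.37722976]
 [  0.           0.           1.        ]] 0.00878979843554808
side [[ 0.99536983 -0.09603495  0.00402398]
 [-0.05435821 -0.5969439  -0.80043936]
 [ 0.07927225  0.79651445 -0.59940024]] [-0.54975632  0.07003312  1.27935953] [[456.2847154    0.         319.80768063]
 [  0.         456.2847154  238.62635084]
 [  0.           0.           1.        ]] -0.013541749771526428
```

View pics/top0.png

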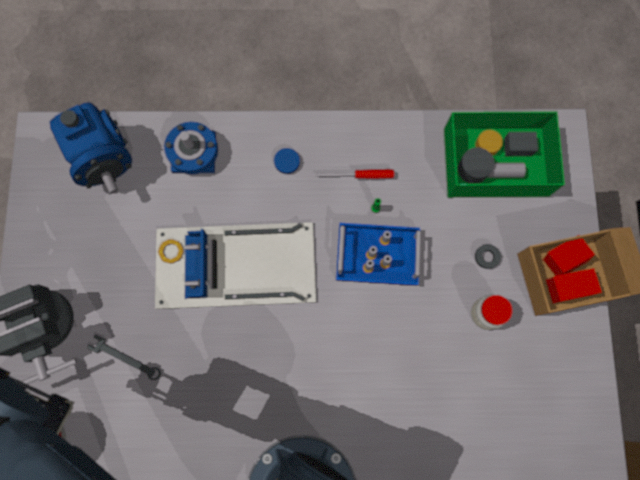

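View pics/side0.png

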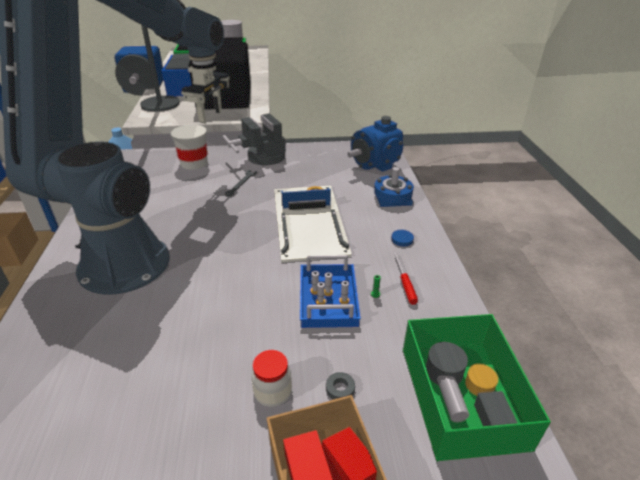

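The top view shows the plate at about (155-317, 222-307) and the tray at about (337-425, 222-286). The tray's lead bar is near column 341 and its tail bar near column 420. The green look-alike stands outside the tray at (376,205).

```bash
cat > h.py <<'E'
import numpy as np,cv2
def rays(d,uv):
    n=cv2.undistortPoints(np.asarray(uv,float).reshape(-1,1,2),d["intrinsics"],np.array([d["k1"],0,0,0.])).reshape(-1,2)
    return np.c_[n,np.ones(len(n))]
def plane(d,uv,z):
    C=-d["R"].T@d["t"]; r=rays(d,uv)@d["R"]
    return C+r*((z-C[2])/r[:,2])[:,None]
def cloud(d):
    v,u=np.mgrid[:480,:640]; uv=np.c_[u.ravel(),v.ravel()]
    X=(rays(d,uv)*d["range_z"].reshape(-1,1)-d["t"])@d["R"]
    return X.reshape(480,640,3)
def box(m,c0,c1,r0,r1):
    o=np.zeros_like(m);o[r0:r1,c0:c1]=m[r0:r1,c0:c1];return o
E
python3 - <<'E'
from h import *; import pickle
d=pickle.load(open("c0.pkl","rb"))["top"]; im=d["img"]
hsv=cv2.cvtColor(im,cv2.COLOR_BGR2HSV)
w=box(((im.min(2)>195)).astype(np.uint8)*255,145,325,212,318)
cs=max(cv2.findContours(cv2.morphologyEx(w,cv2.MORPH_OPEN,np.ones((3,3))),0,2)[0],key=cv2.contourArea)
P=plane(d,cs,.01)[:,:2]; rc=cv2.minAreaRect(P.astype(np.float32)*1000);print("plate",rc,cv2.boxPoints(rc))
X=cloud(d); z=X[...,2]
b=box((z>.045).astype(np.uint8)*255,328,432,215,292)
n,L,s,c=cv2.connectedComponentsWithStats(b)
for i in range(1,n):
    if s[i,4]>5: print(s[i],c[i],np.median(z[L==i]),z[L==i].max(),plane(d,c[i],.064)[0])
t=box(((hsv[...,0]>95)&(hsv[...,0]<130)&(hsv[...,1]>140)).astype(np.uint8)*255,328,432,215,292)
ct=max(cv2.findContours(t,0,2)[0],key=cv2.contourArea)
rc=cv2.minAreaRect((plane(d,ct,.025)[:,:2]*1000).astype(np.float32));print("tray",rc,cv2.boxPoints(rc))
a=cv2.resize(im[205:315,145:435],None,fx=2.7,fy=2.7,interpolation=2);cv2.imwrite("pics/crop0.png",a)
E
```

```text
Traceback (most recent call last):
ValueError: max() iterable argument is empty
```

```bash
cat > m.py <<'E'
from h import *; import pickle,sys
d=pickle.load(open("c0.pkl","rb"))["top"]; im=d["img"]
print("plate/bench px",im[260,260],im[235,170],im[240,327],im[315,200])
hsv=cv2.cvtColor(im,cv2.COLOR_BGR2HSV)
thr=int((int(im[260,260].max())+int(im[240,327].max()))/2)
w=box((im[...,2]>thr).astype(np.uint8)*255,145,325,212,318)
cs=max(cv2.findContours(cv2.morphologyEx(w,cv2.MORPH_OPEN,np.ones((3,3))),0,2)[0],key=cv2.contourArea)
P=plane(d,cs,.01)[:,:2]; rc=cv2.minAreaRect(P.astype(np.float32)*1000);print("plate",rc,cv2.boxPoints(rc))
X=cloud(d); z=X[...,2]
b=box((z>.045).astype(np.uint8)*255,328,432,215,292)
n,L,s,c=cv2.connectedComponentsWithStats(b)
for i in range(1,n):
    if s[i,4]>5: print(s[i],c[i],np.median(z[L==i]),z[L==i].max(),plane(d,c[i],.064)[0])
t=box(((hsv[...,0]>95)&(hsv[...,0]<130)&(hsv[...,1]>140)).astype(np.uint8)*255,328,432,215,292)
ct=max(cv2.findContours(t,0,2)[0],key=cv2.contourArea)
rc=cv2.minAreaRect((plane(d,ct,.025)[:,:2]*1000).astype(np.float32));print("tray",rc,cv2.boxPoints(rc))
a=cv2.resize(im[205:315,145:435],None,fx=2.7,fy=2.7,interpolation=2);cv2.imwrite("pics/crop0.png",a)
E
python3 m.py
```

```text
plate/bench px [174 182 185] [175 182 186] [137 133 139] [149 146 151]
plate ((537.34716796875, 83.02822875976562), (199.78823852539062, 222.82589721679688), 1.9936017990112305) [[433.63773  190.89864 ]
 [441.3893   -31.792389]
 [641.05664  -24.842178]
 [633.30505  197.84885 ]]
[338 226   6  46 188] [340.45744681 248.46808511] 0.06647257634256962 1.4067230458877578 [ 0.560215   -0.09429894  0.064     ]
[382 231   9   9  56] [386.05357143 235.14285714] 0.06507126179376936 0.07139199033590407 [ 0.59232387 -0.2043215   0.064     ]
[414 231   7  46 194] [417.15463918 253.71649485] 0.06575221395856531 1.4067230458877578 [ 0.54625996 -0.27716465  0.064     ]
[369 246   8  10  52] [372.03846154 250.42307692] 0.06524289959970696 0.07211817657111089 [ 0.55496553 -0.16970227  0.064     ]
[383 255   8  10  58] [386.32758621 259.43103448] 0.06525577633304405 1.4067230458877578 [ 0.53281308 -0.20318362  0.064     ]
[365 260   8   9  55] [368.74545455 263.76363636] 0.06514689825589258 0.0742114422800546 [ 0.52257219 -0.16106589  0.064     ]
tray ((555.8110961914062, -187.77418518066406), (195.4089813232422, 143.31045532226562), 85.94456481933594) [[ 477.42548  -280.16647 ]
 [ 620.37714  -290.3016  ]
 [ 634.1967    -95.3819  ]
 [ 491.24506   -85.246765]]
```

View pics/crop0.png

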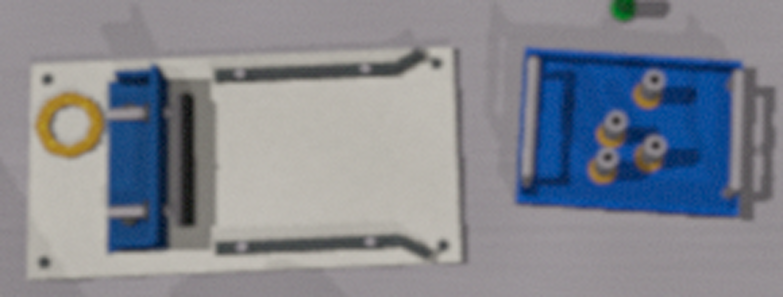

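The crop confirms the picture: the tray sits right of the plate, with the bars at crop columns 531 and 738, four pistons standing in it, and the black buffer at crop column 187. The green piston at (623,8) lies outside the tray, so I'm leaving it. Next I move above the lead bar.

Request:
drive_tool(
  rows=[
    [[-0.55,-0.409,0,0,0,-0.109],[-0.55,-0.409,0,0,0,-0.109],[-0.55,-0.409,0,0,0,-0.109],[-0.55,-0.409,0,0,0,-0.109],[-0.55,-0.409,0,0,0,-0.109],[-0.55,-0.409,0,0,0,-0.109],[-0.55,-0.409,0,0,0,-0.109],[-0.55,-0.409,0,0,0,-0.109],[-0.55,-0.409,0,0,0,-0.109],[-0.55,-0.409,0,0,0,-0.109],[-0.55,-0.409,0,0,0,-0.109],[-0.55,-0.409,0,0,0,-0.109]],
  ],
  claw=0.2,
)

```text
t: 1.3
tcp_pos: [0.5153, -0.0164, 0.1892]
orientation: [3.142, -0.0, 3.066]
ft_force: [1.0, 0.9, 1.0]
gripper_width: 0.0369
grip_force: 0.0
```

Request:
drive_tool(
  rows=[
    [[-0.03,-0.04,0.0,0,0,0],[-0.05,-0.074,0.02,0,0,0],[-0.05,-0.074,0.02,0,0,0],[-0.05,-0.074,0.02,0,0,0],[-0.05,-0.074,0.02,0,0,0]],
  ],
)

```text
t: 1.8
tcp_pos: [0.5588, -0.091, 0.1696]
orientation: [3.141, -0.0, 3.067]
ft_force: [-0.6, 0.6, 0.9]
gripper_width: 0.0372
grip_force: 0.0
```

```bash
python3 - <<'E'
from rig import env
from h import *
s=env.state();print(s["tcp_pos"],s["orientation"],s["ft_force"])
d=env.capture("wrist");cv2.imwrite("pics/w1.png",d["img"])
X=cloud(d);z=X[...,2];b=((z>.05)&(z<.09)).astype(np.uint8)*255
n,L,st,c=cv2.connectedComponentsWithStats(b)
for i in range(1,n):
    if st[i,4]>150:
        p=X[L==i];print(st[i],c[i],np.median(p,0),cv2.minAreaRect((p[:,:2]*1000).astype(np.float32)))
E
```

```text
[ 0.5587861  -0.09095676  0.16959757] [ 3.14139405e+00 -7.09823062e-05  3.06686298e+00] [-0.56235085  0.58061386  0.93334591]
[ 303  168   13  122 1305] [309.04904215 227.58007663] [ 0.55744851 -0.09602152  0.06537845] ((562.2144775390625, -96.44256591796875), (9.89930248260498, 109.3474349975586), 86.22628784179688)
[  93  171   35  117 1500] [107.526 228.334] [ 0.54423852 -0.27761041  0.06478688] ((549.0702514648438, -279.4856262207031), (11.295125961303711, 109.1200180053711), 85.755859375)
[217 183  24  23 412] [228.46359223 194.27427184] [ 0.52341571 -0.16234675  0.06503648] ((524.2507934570312, -163.85047912597656), (17.78313446044922, 17.330188751220703), 7.138400554656982)
[172 199  25  23 432] [183.67592593 209.74537037] [ 0.53379307 -0.20372788  0.06485613] ((534.7353515625, -205.7825164794922), (17.292320251464844, 17.679698944091797), 79.9121322631836)
[213 220  24  23 400] [224.4625 231.085 ] [ 0.55559139 -0.17082641  0.06500988] ((557.1139526367188, -172.22909545898438), (17.346752166748047, 17.446603775024414), 68.63093566894531)
[183 260  24  24 409] [194.12224939 271.45721271] [ 0.5917985  -0.20471851  0.06471257] ((593.736328125, -206.7298583984375), (17.666240692138672, 17.987150192260742), 77.86908721923828)
[  49  384   52   66 1902] [ 73.4679285  417.31493165] [ 0.75073206 -0.37071572  0.06995835] ((760.5418701171875, -370.5244445800781), (113.54147338867188, 14.016772270202637), 6.300412178039551)
```

View pics/w1.png

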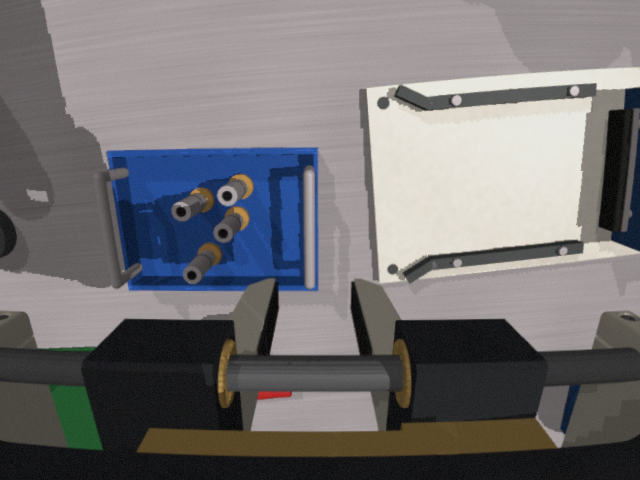

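Request:
drive_tool(
  rows=[
    [[-0.002,-0.004,0.04,0,0,0],[-0.002,-0.004,0.07,0,0,0],[-0.002,-0.004,0.09,0,0,0],[-0.002,-0.004,0.105,0,0,0],[-0.002,-0.004,0.116,0,0,0],[-0.002,-0.004,0.123,0,0,0],[-0.002,-0.004,0.1265,0,0,0],[-0.002,-0.004,0.1265,0,0,0],[-0.002,-0.004,0.1265,0,0,0]],
  ],
)

```text
t: 2.75
tcp_pos: [0.5611, -0.096, 0.0434]
orientation: [-3.141, 0.001, 3.066]
ft_force: [0.0, 0.7, 0.0]
gripper_width: 0.0373
grip_force: 0.0
```

```bash
cat > look.py <<'E'
from rig import env
from h import *
import pickle
s=env.state();print(s["t"],s["tcp_pos"],s["orientation"],s["ft_force"],s["wrist_torque"],s["gripper_width"])
E
python3 - <<'E'
from h import *
import pickle
d=pickle.load(open("c0.pkl","rb"))["top"];im=d["img"]
X=cloud(d)
# step edge & side edges by subpixel-ish threshold contour (top view), fit lines
g=im[...,2].astype(float)
pts=[]
for r in range(228,300,2):
    row=cv2.GaussianBlur(g,(3,3),0)[r,300:335]; k=np.where((row[:-1]>162)&(row[1:]<=162))[0]
    if len(k): k=k[-1]; pts.append((300+k+(row[k]-162)/(row[k]-row[k+1]),r))
P=plane(d,pts,.01)*1000; l=cv2.fitLine(P[:,:2].astype(np.float32),cv2.DIST_HUBER,0,.01,.01).ravel();print("edge",l,P[0],P[-1])
for nm,r0,r1 in(("far",215,232),("near",296,315)):
    pts=[]
    for c in range(165,310,3):
        col=cv2.GaussianBlur(g,(3,3),0)[r0:r1,c];s=col-165
        k=np.where(s[:-1]*s[1:]<0)[0]
        if len(k):k=k[0 if nm=="far" else -1];pts.append((c,r0+k+s[k]/(s[k]-s[k+1])))
    P=plane(d,pts,.01)*1000;print(nm,cv2.fitLine(P[:,:2].astype(np.float32),cv2.DIST_HUBER,0,.01,.01).ravel())
# rails dark pixels, buffer
dk=box((im.max(2)<95).astype(np.uint8),228,290,222,300)
n,L,st,c=cv2.connectedComponentsWithStats(dk)
for i in range(1,n):
    if st[i,4]>40:print("rail",st[i],plane(d,c[i],.022)[0]);v,u=np.where(L==i);print(cv2.fitLine((plane(d,np.c_[u,v],.022)[:,:2]*1000).astype(np.float32),cv2.DIST_HUBER,0,.01,.01).ravel())
bf=box((im.max(2)<60).astype(np.uint8),205,224,230,300)
v,u=np.where(bf);Q=plane(d,np.c_[u,v],.04)*1000;print("buffer",len(u),Q.min(0),Q.max(0),u.min(),u.max())
E
```

```text
edge [ 9.9939293e-01  3.4840055e-02  5.4773486e+02 -2.7865063e+01] [625.01529326 -24.94172491  10.        ] [448.66274915 -31.50363993  10.        ]
far [ 3.2427780e-02 -9.9947411e-01  6.3295569e+02  1.6850264e+02]
near [ 3.3297420e-02 -9.9944550e-01  4.3389655e+02  1.6711758e+02]
rail [234 229  46   6 165] [0.6137345  0.11181197 0.022     ]
[ 3.6952738e-02 -9.9931699e-01  6.1368799e+02  1.1181026e+02]
rail [237 293  44   5 153] [0.4547018  0.10290051 0.022     ]
[ 3.4932256e-02 -9.9938971e-01  4.5461121e+02  1.0391656e+02]
buffer 320 [453.6300201  204.47973541  40.        ] [603.74663265 235.71982439  40.        ] 205 216
```

Request:
drive_tool(
  rows=[
    [[0,0,0,0,0,0],[0,0,0,0,0,0],[0,0,0,0,0,0],[0,0,0,0,0,0],[0,0,0,0,0,0],[0,0,0,0,0,0]],
  ],
  claw=1,
  squeeze=15,
)

```text
t: 3.35
tcp_pos: [0.5608, -0.096, 0.0428]
orientation: [-3.142, -0.0, 3.066]
ft_force: [-0.5, 0.0, -1.4]
gripper_width: 0.0005
grip_force: 0.0
```

```bash
python3 - <<'E'
from rig import env
from h import *
d=env.capture("wrist");s=env.capture("side")
a=s["img"][190:360,240:420];cv2.imwrite("pics/w2.png",np.hstack([cv2.resize(d["img"],(453,340)),cv2.resize(a,(340,340))]))
E
```

```text
(no output)
```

View pics/w2.png

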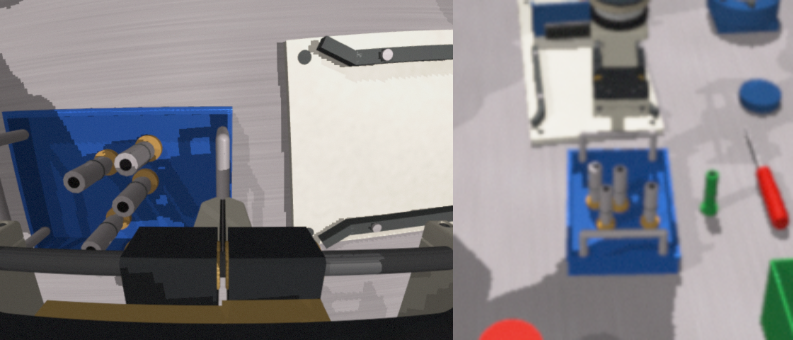

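```bash
python3 - <<'E'
from rig import env
from h import *
d=env.capture("wrist");s=env.capture("side")
cv2.imwrite("pics/w3.png",np.hstack([cv2.resize(d["img"][150:450,220:420],(400,600),interpolation=2),cv2.resize(s["img"][210:300,290:350],(400,600),interpolation=2)]))
X=cloud(d);z=X[...,2];b=((z>.05)&(z<.09)).astype(np.uint8)*255
n,L,st,c=cv2.connectedComponentsWithStats(b)
for i in range(1,n):
    if st[i,4]>150:
        p=X[L==i];print(st[i],np.median(p,0),p.min(0),p.max(0))
v=env.state();print(v["tcp_pos"],v["gripper_width"],v["grip_force"],v["ft_force"])
print([ (r,np.round(X[r,313],3)) for r in range(190,400,10)])
E
```

```text
[ 282  185   66  171 2740] [ 0.54270115 -0.09450863  0.06594705] [ 0.50755065 -0.11068549  0.05000293] [ 0.60189524 -0.08087217  0.08998978]
[ 161  209   44   40 1236] [ 0.52295841 -0.16141578  0.06491271] [ 0.51520556 -0.17240728  0.05009581] [ 0.53318243 -0.15452954  0.06754319]
[  89  234   45   39 1245] [ 0.53333647 -0.20296625  0.06469058] [ 0.52582556 -0.21548775  0.05000909] [ 0.54361418 -0.19670677  0.06718551]
[  0 251  16  60 478] [ 0.5530072  -0.27567323  0.06213191] [ 0.52882751 -0.27948006  0.05664872] [ 0.56581497 -0.27204668  0.06660277]
[ 158  266   41   41 1166] [ 0.55468203 -0.16989838  0.06476978] [ 0.54758085 -0.181008    0.05002102] [ 0.56592515 -0.16293687  0.0673206 ]
[114 326  41  28 769] [ 0.58899537 -0.20311714  0.06156082] [ 0.5843677  -0.21565268  0.05007305] [ 0.60118307 -0.19713792  0.06696811]
[ 0.56074342 -0.09592574  0.04282148] 0.0006255438413101113 0.0 [-0.11486402  0.30794297 -0.52759642]
[(190, array([ 0.509, -0.093,  0.063])), (200, array([ 0.513, -0.093,  0.067])), (210, array([ 0.518, -0.094,  0.066])), (220, array([ 0.523, -0.094,  0.067])), (230, array([ 0.528, -0.095,  0.066])), (240, array([ 0.534, -0.095,  0.065])), (250, array([ 0.539, -0.095,  0.066])), (260, array([ 0.544, -0.096,  0.067])), (270, array([ 0.55 , -0.096,  0.066])), (280, array([ 0.555, -0.097,  0.066])), (290, array([ 0.554, -0.097,  0.082])), (300, array([ 0.553, -0.096,  0.093])), (310, array([ 0.553, -0.096,  0.104])), (320, array([ 0.553, -0.096,  0.111])), (330, array([ 0.554, -0.096,  0.118])), (340, array([ 0.553, -0.096,  0.126])), (350, array([ 0.554, -0.096,  0.131])), (360, array([ 0.531, -0.094,  0.169])), (370, array([ 0.531, -0.095,  0.172])), (380, array([ 0.533, -0.095,  0.174])), (390, array([ 0.536, -0.095,  0.173]))]
```

View pics/w3.png

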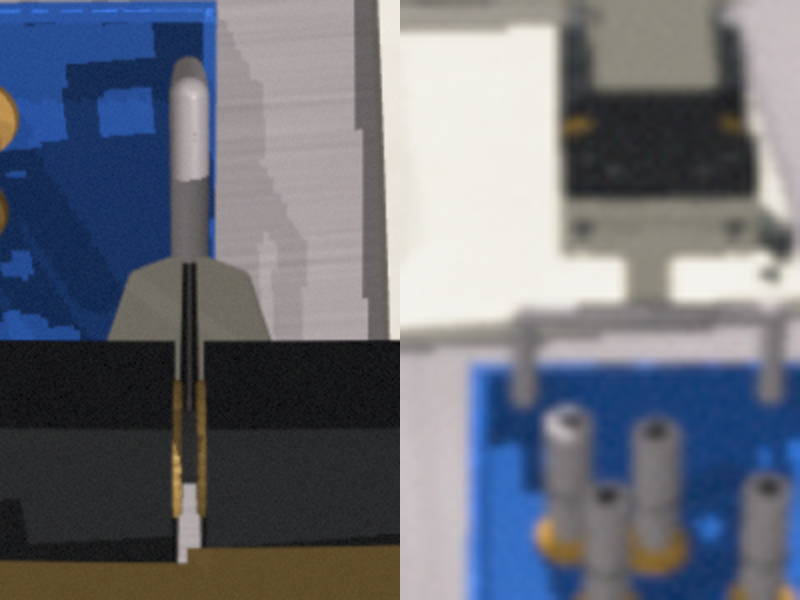

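The wrist view shows the fingers shut in line with the bar, and the side view shows their tips ending at about the bar's top (crop (648,300)). They look too high, so I'll check where the reported TCP projects.

```bash
python3 - <<'E'
from rig import env
from h import *
s=env.capture("side");v=env.state()
X=cloud(s)
def proj(p):
    return cv2.projectPoints(np.array([p]),cv2.Rodrigues(s["R"])[0],s["t"],s["intrinsics"],np.array([s["k1"],0,0,0.]))[0].ravel()
p=v["tcp_pos"]
for dz in(0,.02,.025,.03,.06): print(dz,proj(p+[0,0,dz]))
u=int(round(proj(p)[0]))
for r in range(238,272,2): print(r,s["img"][r,u],np.round(X[r,u],3),np.round(X[r,u-8],3))
E
```

```text
0 [326.45042461 261.98636267]
0.02 [326.54670961 256.18017122]
0.025 [326.57107553 254.71055877]
0.03 [326.59556102 253.23361479]
0.06 [326.74503361 244.21494333]
238 [43 40 38] [ 0.548 -0.187  0.192] [ 0.529 -0.192  0.196]
240 [105 113 114] [ 0.548 -0.19   0.188] [ 0.529 -0.187  0.187]
242 [122 133 136] [ 0.549 -0.181  0.175] [ 0.529 -0.186  0.18 ]
244 [121 131 135] [ 0.549 -0.18   0.169] [ 0.53  -0.183  0.172]
246 [126 138 142] [ 0.549 -0.181  0.163] [ 0.529 -0.186  0.169]
248 [125 137 140] [ 0.549 -0.181  0.158] [ 0.53  -0.18   0.158]
250 [125 136 140] [ 0.557 -0.109  0.095] [ 0.547 -0.     0.01 ]
252 [123 136 140] [ 0.558 -0.109  0.087] [ 0.546 -0.009  0.009]
254 [117 127 131] [ 0.558 -0.109  0.081] [ 0.545 -0.02   0.011]
256 [125 122 127] [ 0.559 -0.1    0.066] [ 0.538 -0.095  0.064]
258 [115 115 118] [ 0.559 -0.1    0.06 ] [ 0.538 -0.097  0.059]
260 [172 170 178] [ 0.566 -0.037  0.001] [ 0.543 -0.04   0.005]
262 [189 187 194] [ 0.565 -0.046  0.001] [ 0.543 -0.04  -0.002]
264 [186 144 129] [ 0.56  -0.09   0.031] [ 0.539 -0.088  0.031]
266 [121  66  33] [ 0.56  -0.094  0.027] [ 0.539 -0.088  0.024]
268 [120  64  28] [ 0.56  -0.092  0.018] [ 0.539 -0.09   0.019]
270 [119  65  27] [ 0.56  -0.092  0.011] [ 0.538 -0.092  0.013]
```

The finger tips and body really sit about 28 mm higher than the reported TCP says: bench is visible in the side view at row 262, where the TCP should be. I'll open, go down by that much and check.

Request:
drive_tool(
  rows=[
    [[0,0,0,0,0,0],[0,0,0,0,0,0],[0,0,0,0,0,0],[0,0,0,0,0,0],[0,0,0.005,0,0,0],[0,0,0.01,0,0,0],[0,0,0.015,0,0,0],[0,0,0.019,0,0,0],[0,0,0.023,0,0,0],[0,0,0.026,0,0,0],[0,0,0.026,0,0,0]],
  ],
  claw=0.2,
)

```text
t: 4.7
tcp_pos: [0.5605, -0.0959, 0.0163]
orientation: [3.141, -0.001, 3.066]
ft_force: [0.3, 0.3, 0.1]
gripper_width: 0.037
grip_force: 0.0
```

```bash
python3 - <<'E'
from rig import env
from h import *
s=env.capture("side");w=env.capture("wrist");v=env.state();print(v["tcp_pos"],v["ft_force"],v["gripper_width"])
X=cloud(s)
for r in range(248,274,2): print(r,s["img"][r,327],np.round(X[r,327],3))
Y=cloud(w)
print("wrist lowest finger pts");print([(r,np.round(Y[r,260],3)) for r in range(230,400,12)])
E
```

```text
[ 0.56084616 -0.0959651   0.01687912] [-0.4478157  -0.07348191 -0.43845666] 0.03748253776151495
248 [76 80 81] [ 0.55  -0.189  0.164]
250 [123 134 137] [ 0.551 -0.186  0.155]
252 [116 128 132] [ 0.552 -0.179  0.144]
254 [125 136 141] [ 0.551 -0.185  0.142]
256 [126 137 141] [ 0.552 -0.182  0.133]
258 [124 135 139] [ 0.558 -0.13   0.084]
260 [124 137 140] [ 0.558 -0.128  0.076]
262 [124 136 139] [ 0.558 -0.131  0.072]
264 [123 136 139] [ 0.558 -0.131  0.065]
266 [123 129 132] [ 0.559 -0.128  0.056]
268 [115  73  49] [ 0.563 -0.092  0.018]
270 [120  66  31] [ 0.563 -0.09   0.009]
272 [114  78  63] [ 0.563 -0.094  0.006]
wrist lowest finger pts
[(230, array([ 0.536, -0.128,  0.002])), (242, array([ 0.543, -0.129,  0.003])), (254, array([ 0.551, -0.13 ,  0.002])), (266, array([ 0.559, -0.131,  0.003])), (278, array([ 0.567, -0.132,  0.003])), (290, array([ 0.55 , -0.121,  0.06 ])), (302, array([ 0.551, -0.12 ,  0.071])), (314, array([ 0.55 , -0.118,  0.083])), (326, array([ 0.55 , -0.116,  0.093])), (338, array([ 0.552, -0.116,  0.098])), (350, array([ 0.553, -0.115,  0.105])), (362, array([ 0.53 , -0.106,  0.144])), (374, array([ 0.531, -0.106,  0.147])), (386, array([ 0.534, -0.106,  0.147])), (398, array([ 0.664, -0.144, -0.001]))]
```

Request:
drive_tool(
  rows=[
    [[0,0,0.004,0,0,0],[0,0,0.008,0,0,0],[0,0,0.01,0,0,0],[0,0,0.01,0,0,0]],
  ],
)

```text
t: 5.2
tcp_pos: [0.5605, -0.0959, 0.0064]
orientation: [3.141, -0.001, 3.066]
ft_force: [-1.3, 0.3, 0.9]
gripper_width: 0.0376
grip_force: 0.0
```

Request:
drive_tool(
  rows=[
    [[0,0,0,0,0,0],[0,0,0,0,0,0],[0,0,0,0,0,0],[0,0,0,0,0,0],[0,0,0,0,0,0]],
  ],
  claw=1,
  squeeze=15,
)

```text
t: 5.7
tcp_pos: [0.5608, -0.0959, 0.0069]
orientation: [3.142, 0.0, 3.066]
ft_force: [0.5, 0.8, 0.5]
gripper_width: 0.0097
grip_force: 15.0
```

Gripped at 9.7 mm opening. I lift the leading end next.

Request:
drive_tool(
  rows=[
    [[0,0,-0.001,0,0,0],[0,0,-0.003,0,0,0],[0,0,-0.005,0,0,0],[0,0,-0.007,0,0,0],[0,0,-0.009,0,0,0],[0,0,-0.011,0,0,0],[0,0,-0.013,0,0,0],[0,0,-0.0145,0,0,0],[0,0,-0.0155,0,0,0],[0,0,-0.0155,0,0,0],[0,0,-0.0155,0,0,0]],
  ],
)

```text
t: 6.8
tcp_pos: [0.5608, -0.0959, 0.0223]
orientation: [3.141, 0.0, 3.066]
ft_force: [0.4, 0.8, -3.8]
gripper_width: 0.0095
grip_force: 15.0
```

```bash
cat > tr.py <<'E'
# tray bars / plate frame report from the top view
from rig import env
from h import *
v=env.state();print(round(v["t"],2),v["tcp_pos"].round(4),v["orientation"].round(3),v["ft_force"].round(1),v["wrist_torque"].round(2),v["gripper_width"].round(4))
O=np.array([.5405,-.0282]);u=np.array([-.0345,.9994]);n=np.array([-.9994,-.0345])
pf=lambda p:np.round(np.array([(p[:2]-O)@u,(p[:2]-O)@n,p[2]])*1000,1)
print("tcp plate",pf(v["tcp_pos"]),"yaw err tool",round((v["orientation"][2]-np.pi/2-np.arctan2(u[1],u[0])+np.pi)%(2*np.pi)-np.pi,4))
d=env.capture("top");X=cloud(d);h=cv2.cvtColor(d["img"],cv2.COLOR_BGR2HSV)
b=((h[...,0]>95)&(h[...,0]<130)&(h[...,1]>140)).astype(np.uint8)
b[((X[...,2]>.10)|(X[...,1]>.195)|(X[...,1]<-.32)|(X[...,0]<.40)|(X[...,0]>.70))]=0
b=cv2.morphologyEx(b,cv2.MORPH_CLOSE,np.ones((9,9)))
c=max(cv2.findContours(b,0,2)[0],key=cv2.contourArea)
r=cv2.minAreaRect((plane(d,c,.03)[:,:2]*1000).astype(np.float32));q=np.array(r[0])/1000
print("tray blue rect",r,"plate",pf(np.r_[q,0]))
s=env.capture("side");Z=cloud(s);hs=cv2.cvtColor(s["img"],cv2.COLOR_BGR2HSV)
m=(hs[...,0]>95)&(hs[...,0]<130)&(hs[...,1]>140)&(Z[...,0]>.45)&(Z[...,0]<.66)&(Z[...,1]<.15)&(Z[...,1]>-.33)
P=Z[m];f=P[P[:,2]>.02];top=[]
for a in np.arange(f[:,1].min(),f[:,1].max(),.04):
    g=f[(f[:,1]>=a)&(f[:,1]<a+.04)]
    if len(g)>20: top.append((round(a+.02,3),round(np.percentile(g[:,2],90),4)))
print("rim heights vs y",top)
E
python3 tr.py
```

```text
Traceback (most recent call last):
  File "tr.py", line 4, in <module>
    v=env.state();print(round(v["t"],2),v["tcp_pos"].round(4),v["orientation"].round(3),v["ft_force"].round(1),v["wrist_torque"].round(2),v["gripper_width"].round(4))
                                                                                                                                          ^^^^^^^^^^^^^^^^^^^^^^^^
AttributeError: 'float' object has no attribute 'round'
```

Request:
drive_tool(
  rows=[
    [[0,0,0,0,0,0],[0.0005,0.001,0,0,0,-0.0005],[0.001,0.003,0,0,0,-0.0015],[0.002,0.006,0,0,0,-0.003],[0.0035,0.01,0,0,0,-0.0045],[0.005,0.014,0,0,0,-0.006],[0.0065,0.018,0,0,0,-0.008],[0.008,0.022,0,0,0,-0.01],[0.0095,0.0265,0,0,0,-0.012],[0.011,0.031,0,0,0,-0.014],[0.0125,0.035,0,0,0,-0.016],[0.0135,0.039,0,0,0,-0.0175]],
  ],
  claw=1,
  squeeze=40,
)

```text
t: 8.0
tcp_pos: [0.5501, -0.0557, 0.0224]
orientation: [-3.142, -0.0, 3.122]
ft_force: [0.4, -1.2, -5.4]
gripper_width: 0.0086
grip_force: 40.0
```

```bash
sed -i 's/v\["gripper_width"\].round(4)/v["gripper_width"]/' tr.py; python3 tr.py
```

```text
8.0 [ 0.5501 -0.0557  0.0224] [-3.142 -0.     3.122] [ 0.4 -1.2 -5.4] [-0.06 -0.04 -0.02] 0.008617903998067526
tcp plate [-27.8  -8.7  22.4] yaw err tool -0.0544
tray blue rect ((550.3336181640625, -176.03558349609375), (130.91653442382812, 142.32774353027344), 89.64568328857422) plate [-148.1   -4.7    0. ]
rim heights vs y [(np.float64(-0.228), np.float64(0.0313)), (np.float64(-0.188), np.float64(0.0361)), (np.float64(-0.148), np.float64(0.0386)), (np.float64(-0.108), np.float64(0.0424)), (np.float64(-0.068), np.float64(0.043)), (np.float64(-0.028), np.float64(0.0386))]
```

Request:
drive_tool(
  rows=[
    [[0.001,0.003,0,0,0,-0.0015],[0.002,0.006,0,0,0,-0.003],[0.003,0.0095,0,0,0,-0.0045],[0.004,0.013,0,0,0,-0.006],[0.005,0.0165,0,0,0,-0.0075],[0.006,0.02,0,0,0,-0.009],[0.007,0.0235,0,0,0,-0.0105],[0.008,0.027,0,0,0,-0.012],[0.009,0.0305,0,0,0,-0.0135],[0.01,0.034,0,0,0,-0.015],[0.0105,0.037,0,0,0,-0.0165],[0.011,0.0395,0,0,0,-0.0175]],
  ],
)

```text
t: 9.3
tcp_pos: [0.54, -0.016, 0.0224]
orientation: [3.142, -0.0, -3.107]
ft_force: [0.0, -0.5, -4.7]
gripper_width: 0.009
grip_force: 40.0
```

```bash
python3 tr.py
```

```text
9.3 [ 0.54   -0.016   0.0224] [ 3.142 -0.    -3.107] [ 0.  -0.5 -4.7] [-0.08  0.03  0.01] 0.00903013161812846
tcp plate [12.2  0.1 22.4] yaw err tool 0.0005
tray blue rect ((546.32958984375, -134.69871520996094), (143.83885192871094, 135.41665649414062), 1.8633970022201538) plate [-106.6   -2.2    0. ]
rim heights vs y [(np.float64(-0.189), np.float64(0.0317)), (np.float64(-0.149), np.float64(0.0367)), (np.float64(-0.109), np.float64(0.0389)), (np.float64(-0.069), np.float64(0.0423)), (np.float64(-0.029), np.float64(0.0444)), (np.float64(0.011), np.float64(0.039))]
```

Request:
drive_tool(
  rows=[
    [[0,0.003,0,0,0,0],[0,0.007,0,0,0,0],[0,0.011,0,0,0,0],[0,0.015,0,0,0,0],[0,0.019,0,0,0,0],[0,0.023,0,0,0,0],[0,0.027,0,0,0,0],[0,0.031,0,0,0,0],[0,0.035,0,0,0,0],[0,0.039,0,0,0,0],[0,0.043,0,0,0,0],[0,0.047,0,0,0,0]],
  ],
)

```text
t: 10.6
tcp_pos: [0.5384, 0.031, 0.0223]
orientation: [-3.142, 0.0, -3.107]
ft_force: [-0.5, -1.6, -4.9]
gripper_width: 0.0089
grip_force: 40.0
```

```bash
python3 tr.py
```

```text
10.6 [0.5384 0.031  0.0223] [-3.142  0.    -3.107] [-0.5 -1.6 -4.9] [-0.09  0.01 -0.01] 0.008869337913221972
tcp plate [59.2  0.  22.3] yaw err tool 0.0001
tray blue rect ((544.0755004882812, -86.03952026367188), (143.4262237548828, 138.5166015625), 1.162224531173706) plate [-57.9  -1.6   0. ]
rim heights vs y [(np.float64(-0.141), np.float64(0.0314)), (np.float64(-0.101), np.float64(0.0369)), (np.float64(-0.061), np.float64(0.0398)), (np.float64(-0.021), np.float64(0.0433)), (np.float64(0.019), np.float64(0.0435)), (np.float64(0.059), np.float64(0.0377))]
```

Request:
drive_tool(
  rows=[
    [[0,0.003,0,0,0,0],[0,0.007,0,0,0,0],[0,0.011,0,0,0,0],[0,0.015,0,0,0,0],[0,0.019,0,0,0,0],[0,0.023,0,0,0,0],[0,0.027,0,0,0,0],[0,0.031,0,0,0,0],[0,0.035,0,0,0,0],[0,0.039,0,0,0,0],[0,0.043,0,0,0,0],[0,0.047,0,0,0,0]],
  ],
)

```text
t: 11.9
tcp_pos: [0.5367, 0.0779, 0.0223]
orientation: [-3.142, -0.0, -3.107]
ft_force: [0.2, -3.3, -3.7]
gripper_width: 0.0087
grip_force: 40.0
```

```bash
python3 tr.py
```

```text
11.9 [0.5367 0.0779 0.0223] [-3.142 -0.    -3.107] [ 0.2 -3.3 -3.7] [-0.5  -0.03  0.03] 0.0087416197789424
tcp plate [1.062e+02 1.000e-01 2.230e+01] yaw err tool 0.0001
tray blue rect ((542.4998168945312, -36.79846954345703), (147.63357543945312, 144.4154052734375), 89.64873504638672) plate [-8.7 -1.7  0. ]
rim heights vs y [(np.float64(-0.098), np.float64(0.0371)), (np.float64(-0.058), np.float64(0.0403)), (np.float64(-0.018), np.float64(0.0428)), (np.float64(0.022), np.float64(0.0444)), (np.float64(0.062), np.float64(0.0444)), (np.float64(0.102), np.float64(0.0388))]
```

Request:
drive_tool(
  rows=[
    [[0,0.003,0,0,0,0],[0,0.007,0,0,0,0],[0,0.011,0,0,0,0],[0,0.015,0,0,0,0],[0,0.018,0.0005,0,0,0],[0,0.02,0.0015,0,0,0],[0,0.02,0.0025,0,0,0],[0,0.02,0.0035,0,0,0],[0,0.02,0.0045,0,0,0],[0,0.02,0.0055,0,0,0],[0,0.02,0.0055,0,0,0]],
  ],
)

```text
t: 13.1
tcp_pos: [0.5365, 0.0981, 0.0172]
orientation: [3.141, 0.001, -3.107]
ft_force: [-0.3, 5.9, 2.8]
gripper_width: 0.0088
grip_force: 40.0
```

```bash
python3 tr.py
```

```text
13.1 [0.5365 0.0981 0.0172] [ 3.141e+00  1.000e-03 -3.107e+00] [-0.3  5.9  2.8] [0.77 0.08 0.03] 0.008826923608328556
tcp plate [126.4  -0.4  17.2] yaw err tool -0.0001
tray blue rect ((543.508544921875, -15.01190185546875), (145.1118927001953, 154.96849060058594), 0.8078998327255249) plate [13.1 -3.5  0. ]
rim heights vs y [(np.float64(-0.081), np.float64(0.04)), (np.float64(-0.041), np.float64(0.0412)), (np.float64(-0.001), np.float64(0.0425)), (np.float64(0.039), np.float64(0.0426)), (np.float64(0.079), np.float64(0.0429)), (np.float64(0.119), np.float64(0.0352))]
```

Request:
drive_tool(
  rows=[
    [[0,0,0,0,0,0],[0,0,0,0,0,0],[0,0,0,0,0,0]],
  ],
  squeeze=4,
)

```text
t: 13.5
tcp_pos: [0.5365, 0.0981, 0.0172]
orientation: [3.141, 0.001, -3.107]
ft_force: [-0.3, 5.3, 1.4]
gripper_width: 0.0096
grip_force: 4.0
```

Request:
drive_tool(
  rows=[
    [[0,0,0,0,0,0],[0,0,0,0,0,0],[0,0,0,0,0,0],[0,0,0,0,0,0]],
  ],
  claw=0.3,
)

```text
t: 13.9
tcp_pos: [0.5361, 0.0975, 0.0168]
orientation: [-3.142, -0.0, -3.107]
ft_force: [-0.8, -0.2, -0.2]
gripper_width: 0.0318
grip_force: 0.0
```

```bash
python3 tr.py
```

```text
13.9 [0.5361 0.0975 0.0168] [-3.142 -0.    -3.107] [-0.8 -0.2 -0.2] [ 0.   -0.04  0.02] 0.031761718952617736
tcp plate [1.257e+02 1.000e-01 1.680e+01] yaw err tool -0.0
tray blue rect ((543.4835815429688, -16.204322814941406), (145.05015563964844, 152.4990692138672), 0.7855135798454285) plate [11.9 -3.4  0. ]
rim heights vs y [(np.float64(-0.08), np.float64(0.0403)), (np.float64(-0.04), np.float64(0.0409)), (np.float64(-0.0), np.float64(0.0423)), (np.float64(0.04), np.float64(0.0412)), (np.float64(0.08), np.float64(0.0408)), (np.float64(0.12), np.float64(0.0362))]
```

Request:
drive_tool(
  rows=[
    [[0,0,-0.015,0,0,0],[0,0,-0.035,0,0,0],[0,0,-0.06,0,0,0],[0,-0.03,-0.06,0,0,0],[0,-0.07,-0.06,0,0,0],[0,-0.115,-0.06,0,0,0],[0,-0.155,-0.06,0,0,0],[0,-0.184,-0.06,0,0,0],[0,-0.184,-0.06,0,0,0],[0,-0.184,-0.06,0,0,0]],
  ],
)

```text
t: 15.0
tcp_pos: [0.5423, -0.0864, 0.0767]
orientation: [3.141, -0.0, -3.108]
ft_force: [-1.3, 0.1, 0.2]
gripper_width: 0.0323
grip_force: 0.0
```

```bash
cat > wr.py <<'E'
from rig import env
from h import *
O=np.array([.5405,-.0282]);u=np.array([-.0345,.9994]);n=np.array([-.9994,-.0345])
v=env.state();q=v["tcp_pos"];print(v["t"],"tcp plate",(q[:2]-O)@u*1000,(q[:2]-O)@n*1000,q[2])
w=env.capture("wrist");t=env.capture("top")
cv2.imwrite("pics/w5.png",np.hstack([cv2.resize(w["img"],(400,300)),cv2.resize(t["img"][205:325,145:345],(400,240))[:,:].copy() if 0 else cv2.resize(t["img"][205:325,145:345],(400,300))]))
for nm,d in(("wrist",w),("top",t)):
    X=cloud(d);z=X[...,2];b=((z>.06)&(z<.09)&(X[...,1]<.14)&(X[...,0]>.43)&(X[...,0]<.65)&(X[...,1]>-.15)).astype(np.uint8)*255
    k,L,st,c=cv2.connectedComponentsWithStats(b)
    for i in range(1,k):
        if st[i,4]>30:
            p=X[L==i][:,:2]; f=cv2.minAreaRect((p*1000).astype(np.float32)); a=plane(d,c[i],.075)[0,:2]-O;print(nm,st[i],"plate",(a@u*1000).round(1),(a@n*1000).round(1),np.round(f[1],1),round(f[2],1))
E
python3 wr.py
```

```text
15.0 tcp plate -58.263564130207385 0.23049393224930598 0.07671700987638877
wrist [ 307  181   18  172 2781] plate -58.1 5.0 [109.5  10. ] 2.0
wrist [ 567  183   62  164 3229] plate 121.0 5.0 [109.7  11.6] 2.1
wrist [ 485  202   40   35 1028] plate 51.8 33.0 [18.2 17.8] 45.0
wrist [417 223  36  35 902] plate 11.4 19.9 [17.5 17. ] 80.3
wrist [467 253  39  36 959] plate 45.8 1.0 [18.3 17.8] 73.4
wrist [415 310  27  10 191] plate 12.4 -29.2 [ 5.8 15.6] 16.4
top [257 235   5  47 197] plate 127.5 1.2 [109.6  10.7] 1.4
top [288 253   5   9  33] plate 54.1 -1.0 [10.  17.7] 85.3
```

View pics/w5.png

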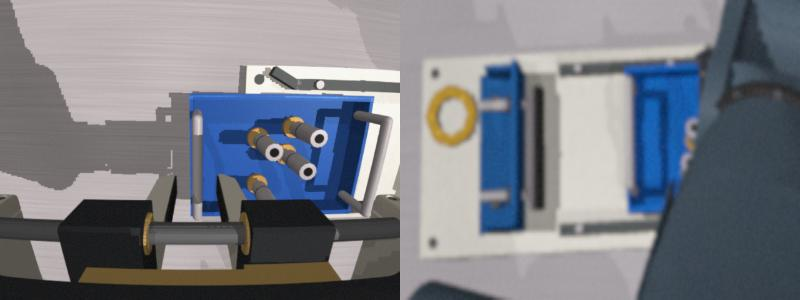

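The wrist view shows all four pistons upright, with the tail bar at crop column 197 lying between the finger tips. The top view shows the lead end flat between the rails. I go down and grip the tail bar.

Request:
drive_tool(
  rows=[
    [[0,0,0.015,0,0,0],[0,0,0.03,0,0,0],[0,0,0.042,0,0,0],[0,0,0.052,0,0,0],[0,0,0.058,0,0,0],[0,0,0.06,0,0,0],[0,0,0.06,0,0,0]],
  ],
)

```text
t: 15.8
tcp_pos: [0.5425, -0.0862, 0.0168]
orientation: [3.142, -0.0, -3.107]
ft_force: [-0.4, -0.3, 0.5]
gripper_width: 0.0326
grip_force: 0.0
```

Request:
drive_tool(
  rows=[
    [[0,0,0,0,0,0],[0,0,0,0,0,0],[0,0,0,0,0,0],[0,0,0,0,0,0],[0,0,0,0,0,0]],
  ],
  claw=1,
  squeeze=15,
)

```text
t: 16.3
tcp_pos: [0.5426, -0.0862, 0.0171]
orientation: [3.142, 0.0, -3.107]
ft_force: [-1.1, 1.1, 2.3]
gripper_width: 0.0093
grip_force: 15.0
```

Request:
drive_tool(
  rows=[
    [[0,0.001,0,0,0,0],[0,0.003,0,0,0,0],[0,0.006,0,0,0,0],[0,0.01,0,0,0,0],[0,0.014,0,0,0,0],[0,0.018,0,0,0,0],[0,0.022,0,0,0,0],[0,0.026,0,0,0,0],[0,0.03,0,0,0,0],[0,0.034,0,0,0,0],[0,0.038,0,0,0,0],[0,0.042,0,0,0,0]],
  ],
)

```text
t: 17.5
tcp_pos: [0.5415, -0.0449, 0.0171]
orientation: [-3.14, 0.001, -3.107]
ft_force: [0.3, -5.9, 1.9]
gripper_width: 0.0094
grip_force: 15.0
```

```bash
python3 tr.py;python3 wr.py
```

```text
17.5 [ 0.5415 -0.0449  0.0171] [-3.140e+00  1.000e-03 -3.107e+00] [ 0.3 -5.9  1.9] [-0.89 -0.01  0.05] 0.009383610321611417
tcp plate [-16.7  -0.4  17.1] yaw err tool 0.0001
tray blue rect ((540.885498046875, 104.0632553100586), (96.0783462524414, 144.27633666992188), 89.65130615234375) plate [132.2  -4.9   0. ]
rim heights vs y [(np.float64(-0.072), np.float64(0.0396)), (np.float64(-0.032), np.float64(0.0402)), (np.float64(0.008), np.float64(0.0422)), (np.float64(0.048), np.float64(0.042)), (np.float64(0.088), np.float64(0.0414)), (np.float64(0.128), np.float64(0.0412))]
17.6 tcp plate -16.18959278556529 -0.36124004231598955 0.017104198815677193
wrist [ 263  197  103  159 5836] plate -16.7 16.4 [38.5 68.1] 70.8
wrist [ 540  225   59   49 2008] plate 91.6 33.4 [18.6 17.8] 41.2
wrist [ 450  254   54   49 1840] plate 52.0 20.6 [17.8 17.8] 86.4
wrist [ 516  292   55   49 1790] plate 85.8 1.9 [18.6 18.1] 76.9
wrist [475 389  15  22 202] plate 64.4 -42.5 [13.  7.] 3.3
wrist [304 391  21  32 595] plate -16.7 -45.0 [20.6  9.7] 2.6
top [241 237   4  46  97] plate 166.2 6.3 [107.4   6. ] 0.2
top [270 253   6   9  36] plate 95.3 -1.5 [11.  18.1] 78.2
```

Request:
drive_tool(
  rows=[
    [[0,0.001,0,0,0,0],[0,0.003,0,0,0,0],[0,0.006,0,0,0,0],[0,0.009,0,0,0,0],[0,0.012,0,0,0,0],[0,0.015,0,0,0,0],[0,0.018,0,0,0,0],[0,0.021,0,0,0,0],[0,0.024,0,0,0,0],[0,0.027,0,0,0,0],[0,0.03,0,0,0,0],[0,0.032,0,0,0,0]],
  ],
)

```text
t: 18.9
tcp_pos: [0.5402, -0.013, 0.0171]
orientation: [-3.141, 0.001, -3.107]
ft_force: [0.5, -7.2, 4.2]
gripper_width: 0.0095
grip_force: 15.0
```

```bash
python3 tr.py; python3 - <<'E'
from rig import env
from h import *
O=np.array([.5405,-.0282]);u=np.array([-.0345,.9994]);n=np.array([-.9994,-.0345])
d=env.capture("top");X=cloud(d);im=d["img"]
cv2.imwrite("pics/t6.png",cv2.resize(im[215:315,185:295],(660,600),interpolation=2))
for r in(245,260,275):
    for c in range(203,245,2):
        p=X[r,c];print(r,c,im[r,c],round((p[:2]-O)@u*1000,1),round(p[2]*1000,1)) if r==260 else None
E
```

```text
18.9 [ 0.5402 -0.013   0.0171] [-3.141e+00  1.000e-03 -3.107e+00] [ 0.5 -7.2  4.2] [-1.06 -0.06 -0.04] 0.009529329037848614
tcp plate [15.2 -0.3 17.1] yaw err tool 0.0002
tray blue rect ((539.4490966796875, 135.12460327148438), (144.9148712158203, 86.31111145019531), 2.4667086601257324) plate [163.3  -4.6   0. ]
rim heights vs y [(np.float64(-0.042), np.float64(0.0408)), (np.float64(-0.002), np.float64(0.0408)), (np.float64(0.038), np.float64(0.041)), (np.float64(0.078), np.float64(0.0417))]
260 203 [105  61  21] 262.8 57.1
260 205 [67 40 16] 261.9 37.3
260 207 [87 84 79] 262.6 8.9
260 209 [121 120 122] 252.9 34.1
260 211 [ 98  97 100] 246.6 41.8
260 213 [47 44 48] 242.2 39.1
260 215 [32 34 37] 237.3 39.3
260 217 [115 122 124] 237.3 12.5
260 219 [136 143 146] 232.7 10.3
260 221 [121 129 132] 228.0 9.1
260 223 [119 126 129] 223.3 7.7
260 225 [167 173 178] 218.0 9.8
260 227 [183 180 186] 201.9 79.4
260 229 [157 153 157] 197.7 76.2
260 231 [116  80  66] 202.7 13.0
260 233 [120  60   5] 197.6 13.7
260 235 [123  65  23] 192.9 12.0
260 237 [159  85  27] 188.0 12.0
260 239 [182 103  28] 183.3 10.6
260 241 [183 103  28] 178.0 12.8
260 243 [183 100  36] 172.4 17.8
```

View pics/t6.png

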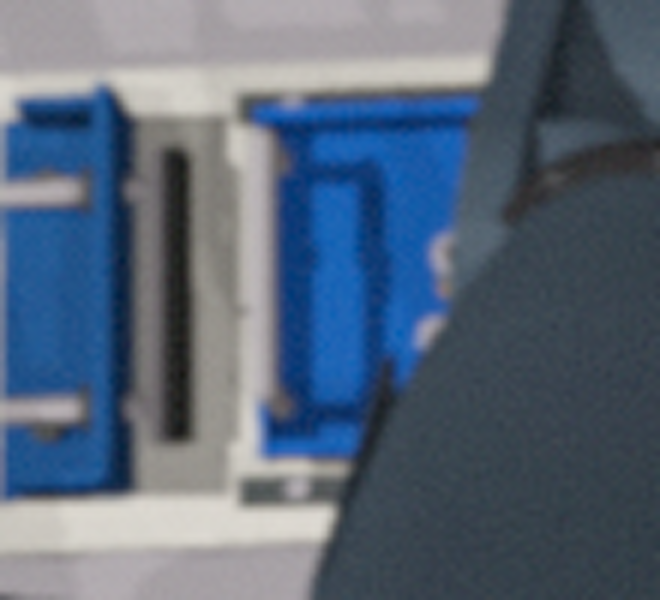

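The buffer front is near plate x = 237 mm (crop column 188) and the lead end is near 208 mm. I'll approach slowly.

Request:
drive_tool(
  rows=[
    [[0,0.001,0,0,0,0],[0,0.003,-0.0003,0,0,0],[0,0.005,-0.0003,0,0,0],[0,0.007,-0.0003,0,0,0],[0,0.009,-0.0003,0,0,0],[0,0.011,-0.0003,0,0,0],[0,0.013,-0.0003,0,0,0],[0,0.015,-0.0003,0,0,0],[0,0.017,-0.0003,0,0,0],[0,0.019,-0.0003,0,0,0],[0,0.0205,-0.0003,0,0,0],[0,0.0215,-0.0003,0,0,0]],
  ],
)

```text
t: 20.25
tcp_pos: [0.5391, 0.0087, 0.0171]
orientation: [-3.141, -0.0, -3.107]
ft_force: [0.3, -5.5, 3.2]
gripper_width: 0.0097
grip_force: 15.0
```

Request:
drive_tool(
  rows=[
    [[0,0.0005,0,0,0,0],[0,0.001,0,0,0,0],[0,0.0015,0,0,0,0],[0,0.002,0,0,0,0]],
  ],
)

```text
t: 20.65
tcp_pos: [0.5391, 0.0106, 0.0171]
orientation: [-3.141, -0.0, -3.107]
ft_force: [-0.6, -6.3, 3.0]
gripper_width: 0.009
grip_force: 15.0
```

Request:
drive_tool(
  rows=[
    [[0,0.0005,0,0,0,0],[0,0.001,0,0,0,0],[0,0.0015,0,0,0,0],[0,0.002,0,0,0,0]],
  ],
)

```text
t: 21.05
tcp_pos: [0.539, 0.0126, 0.0171]
orientation: [-3.141, -0.0, -3.107]
ft_force: [-0.6, -5.9, 3.3]
gripper_width: 0.0093
grip_force: 15.0
```

Request:
drive_tool(
  rows=[
    [[0,0.0005,0,0,0,0],[0,0.001,0,0,0,0]],
  ],
)

```text
t: 21.25
tcp_pos: [0.539, 0.0136, 0.0171]
orientation: [-3.141, -0.0, -3.107]
ft_force: [-0.1, -5.5, 2.5]
gripper_width: 0.0096
grip_force: 15.0
```

Request:
drive_tool(
  rows=[
    [[0,0.0005,0,0,0,0],[0,0.001,0,0,0,0]],
  ],
)

```text
t: 21.45
tcp_pos: [0.5389, 0.0146, 0.0171]
orientation: [-3.141, -0.0, -3.107]
ft_force: [0.6, -6.7, 2.7]
gripper_width: 0.0093
grip_force: 15.0
```

Request:
drive_tool(
  rows=[
    [[0,0.0005,0,0,0,0],[0,0.001,0,0,0,0]],
  ],
)

```text
t: 21.65
tcp_pos: [0.5389, 0.0155, 0.0171]
orientation: [-3.141, -0.0, -3.107]
ft_force: [0.6, -7.5, 2.7]
gripper_width: 0.0095
grip_force: 15.0
```

Request:
drive_tool(
  rows=[
    [[0,0.0005,0,0,0,0]],
  ],
)

```text
t: 21.75
tcp_pos: [0.539, 0.0159, 0.0171]
orientation: [-3.141, 0.0, -3.107]
ft_force: [0.3, -9.0, 2.0]
gripper_width: 0.0091
grip_force: 15.0
```

Request:
drive_tool(
  rows=[
    [[0,0.0005,0,0,0,0]],
  ],
)

```text
t: 21.85
tcp_pos: [0.539, 0.0162, 0.0171]
orientation: [-3.14, 0.0, -3.107]
ft_force: [1.8, -9.6, 2.1]
gripper_width: 0.0094
grip_force: 15.0
```

Contact with the buffer: the force has risen from about 6 N of friction to 9.6 N.

Request:
drive_tool(
  rows=[
    [[0,0.0005,0,0,0,0]],
  ],
)

```text
t: 21.95
tcp_pos: [0.5391, 0.0166, 0.0171]
orientation: [-3.14, 0.0, -3.107]
ft_force: [1.7, -11.3, 2.5]
gripper_width: 0.0091
grip_force: 15.0
```

Request:
drive_tool(
  rows=[
    [[0,0.0004,0,0,0,0],[0,0.0004,0,0,0,0]],
  ],
)

```text
t: 22.15
tcp_pos: [0.5392, 0.0168, 0.0171]
orientation: [-3.14, 0.001, -3.107]
ft_force: [1.5, -10.9, 1.5]
gripper_width: 0.0092
grip_force: 15.0
```

Request:
drive_tool(
  rows=[
    [[0,0.0005,0,0,0,0],[0,0.0005,0,0,0,0],[0,0.0005,0,0,0,0],[0,0.0005,0,0,0,0]],
  ],
)

```text
t: 22.55
tcp_pos: [0.5392, 0.0172, 0.0171]
orientation: [-3.14, 0.001, -3.107]
ft_force: [1.7, -12.5, 1.4]
gripper_width: 0.0093
grip_force: 15.0
```

```bash
python3 tr.py
```

```text
22.55 [0.5392 0.0172 0.0171] [-3.140e+00  1.000e-03 -3.107e+00] [  1.7 -12.5   1.4] [-1.98 -0.29  0.06] 0.009308326350725569
tcp plate [45.4 -0.2 17.1] yaw err tool 0.0002
tray blue rect ((537.6058959960938, 165.38133239746094), (61.62757110595703, 146.47911071777344), 89.79763793945312) plate [193.6  -3.8   0. ]
rim heights vs y [(np.float64(-0.014), np.float64(0.0409)), (np.float64(0.026), np.float64(0.0399)), (np.float64(0.066), np.float64(0.0413)), (np.float64(0.106), np.float64(0.0432))]
```

Request:
drive_tool(
  rows=[
    [[0,0,0,0,0,0],[0,0,0,0,0,0],[0,0,0,0,0,0],[0,0,0,0,0,0],[0,0,0,0,0,0]],
  ],
  claw=0.3,
)

```text
t: 23.15
tcp_pos: [0.5387, 0.0187, 0.017]
orientation: [3.141, -0.0, -3.107]
ft_force: [-0.1, -0.1, -0.1]
gripper_width: 0.0326
grip_force: 0.0
```

Request:
drive_tool(
  rows=[
    [[0,0,-0.005,0,0,0],[0,0,-0.015,0,0,0],[0,0,-0.03,0,0,0],[0,0,-0.05,0,0,0],[0,0,-0.08,0,0,0],[0,-0.04,-0.1,0,0,0],[0,-0.09,-0.1,0,0,0],[0,-0.13,-0.1,0,0,0],[0,-0.15,-0.1,0,0,0],[0,-0.15,-0.1,0,0,0]],
  ],
)

```text
t: 24.15
tcp_pos: [0.5441, -0.1337, 0.118]
orientation: [-3.141, 0.001, -3.11]
ft_force: [1.0, 0.8, 0.7]
gripper_width: 0.0324
grip_force: 0.0
```

```bash
python3 tr.py; python3 wr.py; python3 - <<'E'
from rig import env
from h import *
t=env.capture("top");s=env.capture("side")
cv2.imwrite("pics/t7.png",np.hstack([cv2.resize(t["img"][215:315,185:295],(400,364),interpolation=2),cv2.resize(s["img"][170:280,260:370],(364,364),interpolation=2)]))
E
```

```text
24.15 [ 0.5441 -0.1337  0.118 ] [-3.141e+00  1.000e-03 -3.110e+00] [1.  0.8 0.7] [ 0.01 -0.05  0.01] 0.032394267709487175
tcp plate [-105.5    0.   118. ] yaw err tool -0.0028
tray blue rect ((540.412353515625, 104.51246643066406), (145.8909454345703, 188.62664794921875), 1.895472526550293) plate [132.6  -4.5   0. ]
rim heights vs y [(np.float64(0.016), np.float64(0.0397))]
24.25 tcp plate -102.9452355734301 0.07073502558656297 0.11763603485076485
wrist [ 491  175   42  145 2276] plate 40.3 3.8 [110.   10.5] 1.8
wrist [588 211  36  28 727] plate 109.3 19.3 [17.9 17.9] 50.7
wrist [622 237  18  25 338] plate 136.6 1.2 [ 9.5 16.9] 79.2
wrist [575 283  34  28 641] plate 112.4 -38.2 [18.2 17.7] 24.3
top [291 234   6  46 190] plate 45.4 -0.6 [107.5  10.1] 2.1
top [258 238   8   8  53] plate 120.6 -39.8 [16.4 15.5] 88.5
top [245 254   8   9  55] plate 152.2 -0.2 [17.  16.3] 60.8
top [260 262   8   8  52] plate 116.9 18.9 [15.6 16.8] 42.4
top [242 268   9   9  54] plate 158.4 32.5 [16.3 16.2] 56.9
```

View pics/t7.png

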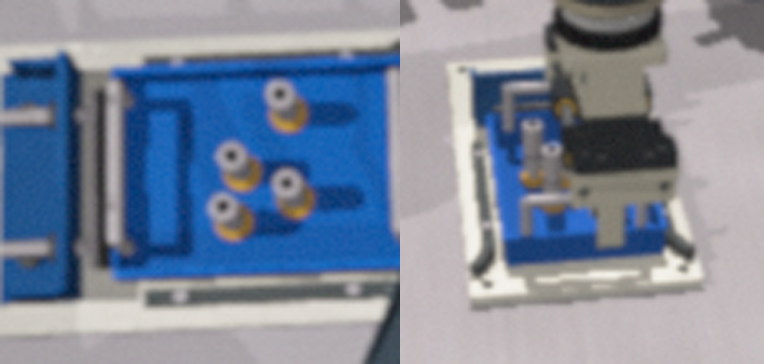

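The tray lies square against the buffer (crop column 105), the tail bar has not moved since the press, and all four pistons are upright. I'm handing in.

```bash
python3 -c "
from rig import env
print(env.hand_in())"
```

```text
the job is handed in; nothing more can be done
None
```

I slid the tray up over the step, pressed it home against the buffer at an estimated 6 N and let go; in the last pictures it sat square with all four pistons upright, and I handed the job in at about 24 s (no verdict came back).

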